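# Hold a boring bar against the sprung stop

### The arm

A 7-joint arm with a two-finger parallel gripper is mounted at the origin on a cart in front of the work surface, level with it; the furniture and walls round the work are solid. World frame = base frame: x ahead of the robot, y to its left, z up, the work surface at z = 0. Lengths are in m, angles in rad, forces in N, time in s.
With the tool pointing down it reaches from about 0.425 to 0.875 m from the base axis. Payload 8.4 kg.
Tool frame: the origin (TCP) lies on the centre line of the jaws, within the pads' length; the fingertips stand 14 mm ahead of it and the grasp point (between the pads) lies 5 mm behind it (tips_ahead is the distance from the TCP to the fingertips, in m); z points along the fingers, y is the line along which they close (so a half turn about z gives the same grasp; the last joint's range is limited). The gripper opens to 87 mm and grips with 3 to 60 N. Pads are 19 mm wide; open, the fingers measure 117 mm over their backs; the gripper's body (75 mm by 190 mm) begins 51 mm behind the grasp point.
Start: joints at [1.123, 0.333, 0.04, 1.465, -0.013, 1.343, -0.059], TCP at [0.222, -0.611, 0.237] pointing down, gripper open.
Joint ranges: [-2.58, 2.58], [-0.38, 2.09], [-1.3, 1.39], [0.25, 2.4], [-1.5, 4.64], [0.08, 2.09], [-2.65, 2.65]. Speed limits (rad/s): [2.22, 2.22, 2.79, 2.79, 3.14, 3.14, 3.14].

### API

Orientations are given as a rotation vector (axis times angle).
In Python, from cell import move_ptp, servo_line, set_joints, command_gripper, sleep, inverse_kinematics, get_state, get_image, camera_info, MotionError, hand_in, tips_ahead gives the robot as it stands. The module is installed in compiled form; this text tells all that it offers. Calls block until the motion is done:
- move_ptp(position, orientation): joint-space move of the TCP to a pose.
- servo_line(position, ori=None, speed=0.15): straight line of the TCP; ori=None keeps the orientation; speed is the mean speed in m/s.
- set_joints(angles): joint-space move.
- command_gripper(opening): finger opening in m; the grip force is fixed at half the most; returns when the fingers have stopped.
- sleep(seconds).
- inverse_kinematics(position, orientation): joint angles nearest the present ones, or None.
- get_state(): the state.
- get_image(name): name is "scene" or "top" or "wrist"; returns (picture, depth): 480x640x3 uint8, blue, green, red; 480x640 float32, m along the optical axis (not along the pixel's ray), 0 where there is no reading.
- camera_info(name): a dict with "fx", "fy", "cx", "cy" (pixels), "k1" (the pictures are not rectified: a ray, as slopes to the right and down, at radius r is drawn at 1 + k1 r^2 times it, then the intrinsics apply), "extrinsics" (4x4, takes a point from camera to world coordinates). Camera axes: x right, y down, z forward; pixel columns grow to the right and rows downward; lengths in m; the calibration is good to about 2 mm. A picture is of the moment at which its call begins: read the wrist's pose just before it. camera_info takes no time and is no camera call; for the wrist camera it gives the pose at the moment of the call.
A pose or a line that the arm cannot do raises MotionError and nothing moves.
- hand_in(): hands the job in; it is judged then, once.
The state is a dict: "time_s": time; "qpos": joint angles; "joint_velocities": joint speeds; "joint_torque": joint torques, N m; "ee_pos": TCP position; "tcp_rot": TCP orientation; "contact_force": force on the tool from outside, world axes, zero at the start; "ft_torque": the same for the moment, N m; "width": finger opening in m; "grip_force": force on a finger pad.
Only numpy, scipy, OpenCV 4.12 (cv2) and the standard library are available. Lean on these libraries where they do the work, as an engineer would, in place of code of your own. Each camera call takes 0.05 s, during which the arm holds its last target. There are 200 camera calls.

### The job

Pluck the bright steel boring bar from the pocket tray, leaving the two black bars in their pockets, and lay it in the groove of the clamp block, plain shank end towards the brass stop. Then, as a third hand for the colleague who will tighten the clamp screws, press the bar lengthwise against the sprung stop until the stop is about half way in (about 9 N), never so hard that it bottoms out, and keep that push steady for three seconds. Do not let go: finish the program while still gripping the bar and pressing it against the stop.

Things in the scene. Friction and masses are not known exactly. Their poses are not given: they have to be found in the camera images.
- bar_1: the only bright steel boring bar, 10 mm thick and 80 mm long, 40 g, small golden cutting tip at one end. Origin at the middle of its underside; y runs along it from the cutting tip (-40 mm) to the plain shank end (+40 mm), z up. In the tray the tip is on the tray's -x side. Grip it across its 10 mm width, firmly (60 N or so), or it slips under the push
- shank_end (a point): centre of the plain end face of the bright bar, 5 mm above its underside; axes as the bar's
- bar_0: black boring bar, 10 x 65 mm, 10 mm high, to be left in its pocket; origin at the middle of its underside, y along it
- bar_2: black boring bar, 10 x 55 mm, 10 mm high, to be left in its pocket; origin at the middle of its underside, y along it
- bar_tray: fixed grey tray, 104 x 158 mm (x, y), origin at the centre of its underside. Three pockets 84 x 14 mm along its x, at y = -48, 0, +48 mm, floor 5 mm and rim 13 mm above the bench, each with one bar 10 mm high, in any order. Bars are 38 mm apart: open the gripper only part way, about 45 mm
- clamp_block: block screwed to the bench. Origin on the bench below the front mouth of its groove; x points along the groove to the stop, away from the robot. Base 66 mm wide, 10 mm high, x = -8 to 82 mm; cheeks x = 0 to 34 mm, 35 mm high; in front only bench. A blue housing 38 mm high, x = 48 to 78 mm, carries the stop
- groove_mouth (a point): middle of the groove floor at its open front end, 25 mm above the bench; axes as the clamp block's. Groove 16 mm wide; its sides are upright for 3 mm, then rounded outwards (7 mm radius) up to 35 mm above the bench
- stop_face (a point): centre of the front face of the brass stop pad (13 mm wide, 10 mm high), 31 mm above the bench; with the stop at rest 23 mm along the groove from its mouth; moves with the stop
- plunger (a joint): how far the sprung stop is pushed in along the block's +x, m: 0 at rest, 0.012 bottomed. Spring 1.5 N per mm (9 N at 0.006). Its white pointer stands over the green zone of the blue housing from about 0.0035 to 0.009
- trough (a point): middle of the finger trough, at x = -14, y = 0 of the tray, 5 mm above the bench. The trough is as deep as the pockets and crosses all three from x = -32 to +6 mm of the tray (towards the bars' tips): here fingers 22 mm wide fit beside a bar, 14 mm from its middle
Things that resemble listed ones, but are neither listed nor needed, are in the scene too. What is shaped like the bar_1 but green is not meant.

How it is judged:
On the way, in this order (a step that is already met when the one before it is completed fails the run):
1. the bright bar is lifted out of its pocket (height (world z) of bar_1 above 0.03 m), for 0.2 s.
2. the bright bar lies in the groove, gripped, and pushes the stop in with 5 to 14 N, for 2 s on end (contact force between bar_1 and plunger between 5 and 14 N and z of shank_end in the frame of clamp_block below 0.0345 m and contact force between the fingers and bar_1 above 3 N), for 2 s.
At the end, for the whole second after the job is handed in: the bright bar lies down in the groove (shank end within 4.5 mm of lying on the floor, bar within 8 degrees of the groove), shank end on the brass stop, still between the fingers and still, pressing the stop with 5 to 14 N so that it stands 3 to 9.8 mm in (all of step 2 and value of joint plunger between 0.003 and 0.0098 m and x of shank_end in the frame of clamp_block above 0.024 m and x of bar_1 in the frame of clamp_block below 0 m and angle between the y axis of bar_1 and the x axis of clamp_block, either way round below 0.14 rad and distance between the grasp point and bar_1 below 0.05 m and linear speed of bar_1 below 0.02 m/s); the arm keeps its last pose, push and grip.
It fails at once if the sprung stop is driven to the end of its travel (value of joint plunger above 0.0115 m).
It fails at once if a black bar is moved more than 20 mm (distance of any of bar_0, bar_2 from where it was at the start of the episode above 0.02 m).
It also fails if it takes over 48 s, if anything falls off the work surface, if the arm or the gripper's body presses on something with over 40 N, if the wrist force passes 120 N, or if a joint passes its speed limit or range.

## Working session

There is one attempt and no reset: what is moved stays moved. The work goes in short steps, each a Python script; the robot and the scene stay as the last script left them, time stands still between calls to the robot, and variables do not carry over. Pictures are saved under pics/ and viewed, at most 10 in all, crops included, and the job is handed in when it is done.

```bash
mkdir -p pics; ls; cat > h.py <<'E'
import numpy as np, cv2
from cell import *
def rays(ci,uv):
    uv=np.asarray(uv,float).reshape(-1,2)
    d=np.c_[(uv[:,0]-ci["cx"])/ci["fx"],(uv[:,1]-ci["cy"])/ci["fy"]]; p=d.copy()
    for _ in range(20): p=d/(1+ci["k1"]*(p**2).sum(1,keepdims=True))
    return p
def to_plane(ci,uv,z):
    E=np.array(ci["extrinsics"]); p=rays(ci,uv)
    w=np.c_[p,np.ones(len(p))]@E[:3,:3].T; o=E[:3,3]
    return o+w*((z-o[2])/w[:,2:3])
def cloud(ci,depth):
    v,u=np.mgrid[:480,:640]; p=rays(ci,np.c_[u.ravel(),v.ravel()])
    d=depth.reshape(-1,1); E=np.array(ci["extrinsics"])
    return (np.c_[p*d,d]@E[:3,:3].T+E[:3,3]).reshape(480,640,3)
E
python3 - <<'E'
from h import *
s=get_state(); print(s)
print(tips_ahead)
for n in ("scene","top","wrist"):
    ci=camera_info(n); im,d=get_image(n); cv2.imwrite(f"pics/{n}0.png",im); np.savez(f"{n}0.npz",im=im,d=d,ci=ci)
    print(n,{k:np.round(v,3).tolist() for k,v in ci.items()})
E
```

```text
pics
{'time_s': 0.0, 'qpos': array([ 1.12278711,  0.33392661,  0.03990753,  1.4662799 , -0.01337743,
        1.34331091, -0.05853206]), 'joint_velocities': array([-6.95486942e-04, -1.13498614e-03,  4.69861840e-04,  2.28864081e-03,
        7.05812517e-06,  9.60899080e-04,  2.67036132e-04]), 'joint_torque': array([-7.50974159e-04, -6.56370306e+01,  1.33428533e+00, -4.03789330e+01,
       -5.99489571e-02,  4.51146578e-02,  1.17758100e-04]), 'ee_pos': array([ 0.2219469 , -0.61044926,  0.23564537]), 'tcp_rot': array([-3.09237760e+00, -5.44739053e-01,  6.75820441e-04]), 'contact_force': array([-0.54969276,  0.05825144,  0.12177938]), 'ft_torque': array([-0.03589324,  0.02011137,  0.02257596]), 'grip_force': 0.0, 'width': 0.08717243915314928}
0.014
scene {'fx': 535.251, 'fy': 535.251, 'cx': 325.037, 'cy': 225.581, 'k1': 0.05, 'extrinsics': [[0.875, -0.368, 0.314, 0.293], [-0.484, -0.673, 0.56, -0.174], [0.005, -0.642, -0.767, 0.695], [0.0, 0.0, 0.0, 1.0]]}
top {'fx': 445.344, 'fy': 445.344, 'cx': 329.172, 'cy': 244.335, 'k1': 0.018, 'extrinsics': [[-0.004, -0.996, 0.091, 0.476], [-1.0, 0.004, 0.002, 0.279], [-0.003, -0.091, -0.996, 0.913], [0.0, 0.0, 0.0, 1.0]]}
wrist {'fx': 379.459, 'fy': 379.459, 'cx': 316.15, 'cy': 237.427, 'k1': -0.022, 'extrinsics': [[0.342, -0.91, -0.235, 0.287], [-0.94, -0.332, -0.085, -0.588], [-0.001, 0.25, -0.968, 0.385], [0.0, 0.0, 0.0, 1.0]]}
```

View pics/top0.png

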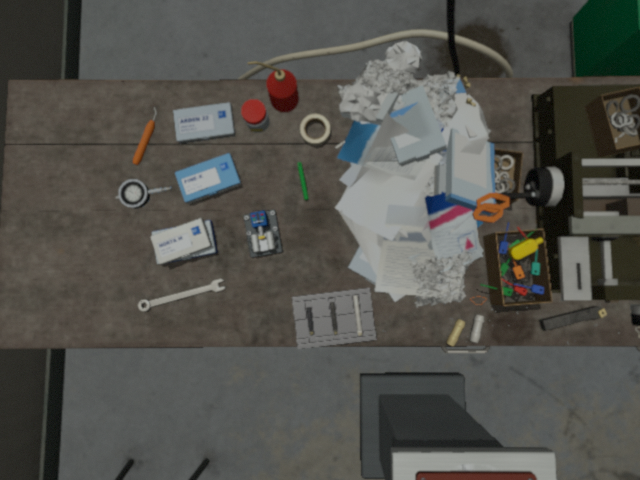

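View pics/scene0.png

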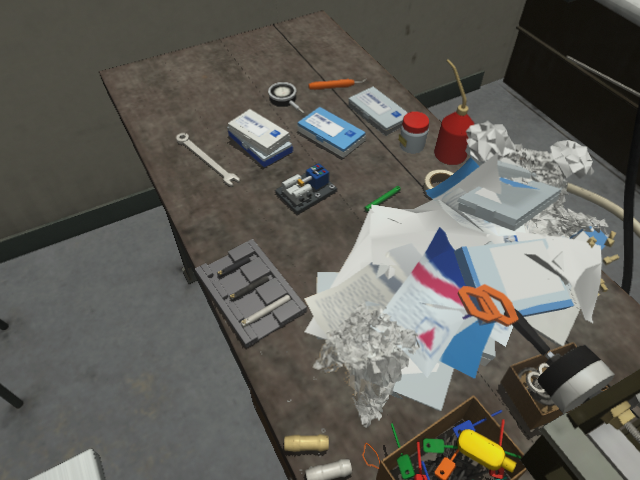

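Top view: tray about (334,319) with the bright bar on its right (358,313); clamp block at (263,232), with stop towards the top (+x). Next I check the obstacle heights along the way.

```bash
python3 - <<'E'
from h import *
z=np.load("top0.npz",allow_pickle=True); ci=z["ci"].item(); C=cloud(ci,z["d"])
print(to_plane(ci,[[334,319],[358,313],[263,232],[262,212],[293,297],[374,290],[297,348],[376,341]],0.01).round(3))
s=np.load("scene0.npz",allow_pickle=True); S=cloud(s["ci"].item(),s["d"])
P=np.r_[C[z["d"]>0],S[s["d"]>0]]
xs=np.arange(0.2,1.0,.1); ys=np.arange(.6,-.8,-.1)
print("y:",ys.round(1))
for x in xs[::-1]:
    print(round(x,1),[ (lambda q: round(float(np.percentile(q,99)),2) if len(q)>5 else None)(P[(abs(P[:,0]-x-.05)<.05)&(abs(P[:,1]-y+.05)<.05)][:,2]) for y in ys])
E
```

```text
[[0.409 0.272 0.01 ]
 [0.42  0.224 0.01 ]
 [0.585 0.416 0.01 ]
 [0.626 0.418 0.01 ]
 [0.453 0.354 0.01 ]
 [0.466 0.191 0.01 ]
 [0.352 0.346 0.01 ]
 [0.365 0.189 0.01 ]]
y: [ 0.6  0.5  0.4  0.3  0.2  0.1  0.  -0.1 -0.2 -0.3 -0.4 -0.5 -0.6 -0.7]
0.9 [0.0, 0.0, 0.0, 0.02, 0.05, 0.12, 0.04, 0.0, 0.0, 0.0, None, None, None, None]
0.8 [0.03, 0.18, 0.16, 0.2, 0.3, 0.27, 0.0, 0.08, 0.17, 0.08, None, None, None, None]
0.7 [0.02, 0.06, 0.02, 0.2, 0.2, 0.19, 0.14, 0.17, 0.17, None, None, None, None, None]
0.6 [0.04, 0.04, 0.01, 0.12, 0.19, 0.2, 0.18, 0.2, 0.17, None, None, None, None, None]
0.5 [0.04, 0.04, 0.03, 0.09, 0.16, 0.19, 0.08, 0.19, 0.19, None, None, None, None, None]
0.4 [0.01, 0.0, 0.02, 0.02, 0.09, 0.12, 0.07, 0.11, 0.12, 0.0, None, None, None, None]
0.3 [0.0, 0.0, 0.02, 0.02, 0.01, 0.02, 0.02, 0.02, 0.0, 0.0, -0.1, None, None, None]
0.2 [-0.74, -0.74, -0.74, -0.74, -0.74, -0.74, -0.74, -0.74, -0.74, -0.74, -0.74, -0.74, -0.74, -0.74]
```

View pics/wrist0.png

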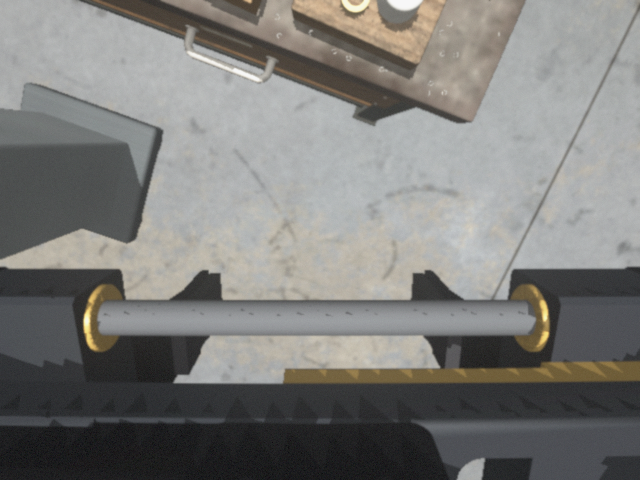

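```bash
python3 - <<'E'
from h import *
s=get_state(); p=s["ee_pos"]; D=[np.pi,0,0]
servo_line([p[0],p[1],.38],speed=.25)
move_ptp([.41,.27,.30],D)
for n,q in dict(A=[.42,.27,.25],B=[.42,.21,.20],C=[.57,.40,.25],D=[.57,.45,.20]).items():
    servo_line(q,ori=D,speed=.2) if n in "BD" else move_ptp(q,D)
    sleep(.2); ci=camera_info("wrist"); im,d=get_image("wrist"); cv2.imwrite(f"pics/w{n}.png",im); np.savez(f"w{n}.npz",im=im,d=d,ci=ci)
s=get_state(); print(s["time_s"],s["ee_pos"],s["tcp_rot"],s["qpos"])
E
python3 - <<'E'
import cv2,numpy as np
a,b,c,d=[cv2.imread(f"pics/w{n}.png")[:300] for n in "ABCD"]
cv2.imwrite("pics/mosaic.png",cv2.resize(np.vstack([np.hstack([b[:,120:520],d[:,120:520]]),np.hstack([a[:,120:520],c[:,120:520]])]),(800,600)))
E
```

```text
7.375 [0.5709082  0.44925958 0.20146199] [-3.14083655e+00  2.14263690e-03 -2.87284537e-03] [-0.47395933  0.53771725 -0.38784246  1.27539849  0.20005901  1.36403083
 -2.42482764]
```

View pics/mosaic.png

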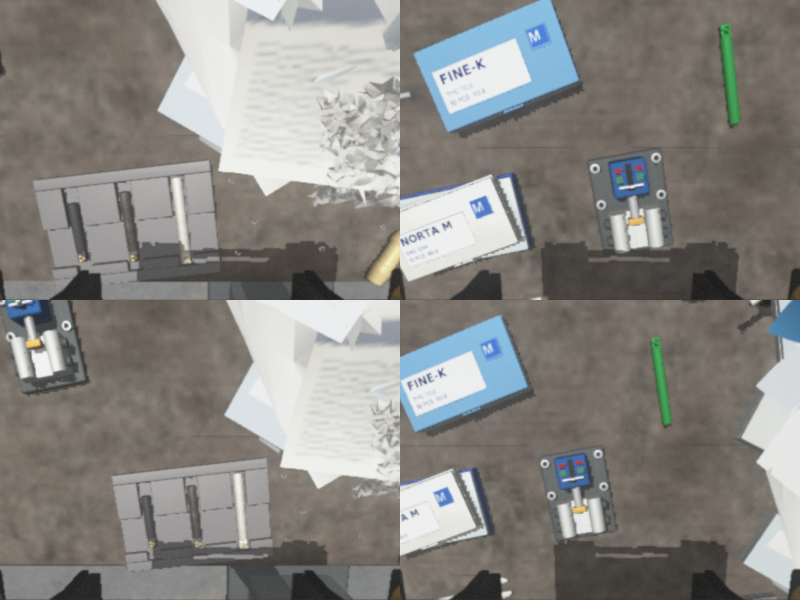

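The tips (golden) lie at the near end, so the bar's y runs roughly world +x. Stop is brass at about (635,222) in D's quadrant. I segment now.

```bash
cat > seg.py <<'E'
from h import *
def load(n):
    z=np.load(f"w{n}.npz",allow_pickle=True); ci=z["ci"].item(); return z["im"],z["d"],ci,cloud(ci,z["d"])
def big(m,n=1):
    cs,_=cv2.findContours(m.astype(np.uint8),cv2.RETR_EXTERNAL,cv2.CHAIN_APPROX_NONE)
    return sorted(cs,key=cv2.contourArea)[-n:]
if __name__=="__main__":
    for n in "AB":
        im,d,ci,C=load(n); h=cv2.cvtColor(im,cv2.COLOR_BGR2HSV)
        roi=(abs(C[...,0]-.41)<.07)&(abs(C[...,1]-.272)<.1)
        g=roi&(C[...,2]>.003)&(C[...,2]<.03)&(h[...,1]<60)
        # bright bar: clearly brighter than the tray around it
        m=roi&(C[...,2]>.006)&(C[...,2]<.03)&(abs(C[...,1]-.225)<.02)
        m&=(h[...,2]>170)
        c=big(m)[0]; r=cv2.minAreaRect(c); bp=cv2.boxPoints(r)
        mz=np.zeros(d.shape,np.uint8); cv2.drawContours(mz,[c],-1,1,-1); mz=cv2.erode(mz,np.ones((3,3)))
        print(n,"bar px",np.round(r[0],1),np.round(r[1],1),r[2],"depth z",np.median(C[mz>0][:,2]).round(4), to_plane(ci,[r[0]],.015).round(4),"\n",to_plane(ci,bp,.015).round(4))
        gold=roi&(h[...,0]>12)&(h[...,0]<32)&(h[...,1]>90)&(h[...,2]>90)
        nn,_,st,ce=cv2.connectedComponentsWithStats(gold.astype(np.uint8))
        for i in range(1,nn):
            if st[i,4]>=3: print("  gold",ce[i].round(1),st[i,4],to_plane(ci,ce[i],.013).round(4))
        R=cv2.minAreaRect(big(g)[0]); print("  tray",R[1],to_plane(ci,[R[0]],.013).round(4),"\n",to_plane(ci,cv2.boxPoints(R),.013).round(4))
    for n in "CD":
        im,d,ci,C=load(n); h=cv2.cvtColor(im,cv2.COLOR_BGR2HSV)
        roi=(abs(C[...,0]-.59)<.07)&(abs(C[...,1]-.416)<.055)
        for name,m,z in (("brass",(h[...,0]>10)&(h[...,0]<30)&(h[...,1]>120)&(h[...,2]>100),.036),
                       ("blue",(h[...,0]>100)&(h[...,0]<130)&(h[...,1]>120),.038),
                       ("base",(C[...,2]>.005),.010)):
            m=m&roi; c=big(m)[0]; r=cv2.minAreaRect(c)
            print(n,name,np.round(r[0],1),np.round(r[1],1),round(r[2],1),"z",np.percentile(C[m][:,2],[10,50,90]).round(4),to_plane(ci,[r[0]],z).round(4),"\n",to_plane(ci,cv2.boxPoints(r),z).round(4))
        ch=roi&(C[...,2]>.028)&(C[...,0]<.59)
        for c in big(ch,2):
            r=cv2.minAreaRect(c); print(n,"cheek",np.round(r[0],1),np.round(r[1],1),round(r[2],1),to_plane(ci,[r[0]],.035).round(4),"\n",to_plane(ci,cv2.boxPoints(r),.035).round(4))
E
python3 seg.py
python3 - <<'E'
import cv2,numpy as np
b,d=[cv2.imread(f"pics/w{n}.png") for n in "BD"]
cv2.imwrite("pics/crop.png",np.hstack([cv2.resize(b[150:290,150:350],(800,560))[:,:400*2:][:, :800]])[:, :] if 0 else np.hstack([cv2.resize(b[155:290,215:340],(400,432)),cv2.resize(d[140:275,290:415],(400,432))]))
E
```

```text
A bar px [359.9 210.1] [74.7  9.1] 85.46223449707031 depth z 0.0157 [[0.4198 0.2252 0.015 ]] 
 [[0.4575 0.2338 0.015 ]
 [0.4582 0.2248 0.015 ]
 [0.3803 0.2162 0.015 ]
 [0.3795 0.2257 0.015 ]]
  gold [539.8 317.8] 716 [[0.2969 0.0184 0.013 ]]
  gold [ 90.1 320.2] 408 [[0.2934 0.5257 0.013 ]]
  gold [522.  287.5] 4 [[0.3334 0.0438 0.013 ]]
  gold [522.4 291.5] 11 [[0.3287 0.0427 0.013 ]]
  gold [516.1 293.7] 7 [[0.3261 0.0493 0.013 ]]
  gold [521.5 297.5] 12 [[0.3216 0.0427 0.013 ]]
  gold [518.3 337.3] 3 [[0.2726 0.0395 0.013 ]]
  gold [522.2 339.6] 12 [[0.2697 0.0345 0.013 ]]
  gold [527.4 344.6] 5 [[0.2633 0.0276 0.013 ]]
  gold [545. 363.] 3 [[0.2391 0.0033 0.013 ]]
  gold [597.6 364.5] 429 [[ 0.2365 -0.06    0.013 ]]
  gold [402.5 373. ] 939 [[0.2269 0.1695 0.013 ]]
  gold [294.7 372. ] 3 [[0.2283 0.2953 0.013 ]]
  gold [300.5 371.7] 6 [[0.2288 0.2885 0.013 ]]
  gold [290.7 373. ] 3 [[0.227 0.3   0.013]]
  gold [308.  374.8] 4 [[0.2247 0.2798 0.013 ]]
  tray (99.42920684814453, 156.1449432373047) [[0.4148 0.2721 0.013 ]] 
 [[0.457  0.3563 0.013 ]
 [0.4739 0.1996 0.013 ]
 [0.3703 0
[... 2379 characters left out ...]
]]
D blue [349.  177.2] [36.7 35.5] 80.5 z [0.038  0.0391 0.0402] [[0.6108 0.4219 0.038 ]] 
 [[0.623  0.4388 0.038 ]
 [0.6276 0.4105 0.038 ]
 [0.5983 0.4047 0.038 ]
 [0.5935 0.4336 0.038 ]]
D base [395.  372.5] [213. 488.] 90.0 z [0.2369 0.2908 0.3081] [[0.4099 0.3682 0.01  ]] 
 [[0.5249 0.6058 0.01  ]
 [0.5241 0.1382 0.01  ]
 [0.2673 0.0799 0.01  ]
 [0.2723 0.6351 0.01  ]]
D cheek [475.5 351. ] [ 32. 105.] 90.0 [[0.4492 0.2997 0.035 ]] 
 [[0.4661 0.3503 0.035 ]
 [0.4655 0.2522 0.035 ]
 [0.4317 0.2473 0.035 ]
 [0.4325 0.3479 0.035 ]]
D cheek [560. 467.] [ 24. 158.] 90.0 [[0.3128 0.1958 0.035 ]] 
 [[0.3297 0.2808 0.035 ]
 [0.326  0.1144 0.035 ]
 [0.2946 0.107  0.035 ]
 [0.2989 0.2771 0.035 ]]
```

View pics/crop.png

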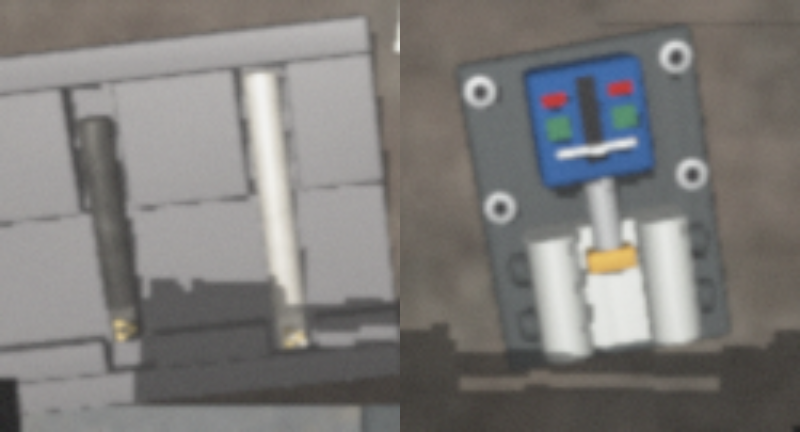

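```bash
python3 - <<'E'
from seg import *
for n in "CD":
    im,d,ci,C=load(n); h=cv2.cvtColor(im,cv2.COLOR_BGR2HSV)
    roi=(abs(C[...,0]-.585)<.065)&(abs(C[...,1]-.416)<.055)&(C[...,2]<.06); roi[270:]=0
    m=roi&(h[...,0]>8)&(h[...,0]<30)&(h[...,1]>130)&(h[...,2]>120)
    r=cv2.minAreaRect(big(m)[0]); print(n,"brass",np.round(r[1],1),r[2],to_plane(ci,[r[0]],.036).round(4),C[m][:,2].max().round(4))
    bw=to_plane(ci,cv2.boxPoints(cv2.minAreaRect(big(roi&(h[...,0]>100)&(h[...,0]<130)&(h[...,1]>120))[0])),.038)[:,:2]
    cb=bw.mean(0); print("blue c",cb.round(4))
    # base-side outlines by depth: fit lines to side edges
    mb=(roi&(C[...,2]>.006)).astype(np.uint8); c=big(mb)[0][:,0]; w=to_plane(ci,c,.010)[:,:2]
    u=np.array([np.cos(.18),np.sin(.18)]); v=np.array([-u[1],u[0]]); q=(w-cb)@np.c_[u,v]
    for sgn in(1,-1):
        k=(sgn*q[:,1]>.025)&(abs(q[:,0]+.01)<.022); f=np.polyfit(q[k,0],q[k,1],1); print("  side",sgn,f.round(4),"yaw",.18+np.arctan(f[0]))
    k=(q[:,0]>0)&(abs(q[:,1])<.025); f=np.polyfit(q[k,1],q[k,0],1); print("  far",f.round(4),"yaw",.18-np.arctan(f[0]))
    # white screws
    ms=roi&(h[...,2]>190)&(h[...,1]<50)&(C[...,2]<.02)
    nn,_,st,ce=cv2.connectedComponentsWithStats(ms.astype(np.uint8))
    for i in range(1,nn):
        if st[i,4]>12: P=to_plane(ci,[ce[i]],.012)[0,:2]; print("  screw",ce[i].round(1),st[i,4],P.round(4),((P-cb)@np.c_[u,v]).round(4))
    # cheeks: bright, z ~ .035
    mc=roi&(C[...,2]>.0265)&(C[...,2]<.045)&(h[...,1]<50)&(h[...,2]>110)
    for c in big(mc,3):
        P=to_plane(ci,c[:,0],.033)[:,:2]; q=(P-cb)@np.c_[u,v]; print("  cheek",cv2.contourArea(c),q.min(0).round(4),q.max(0).round(4))
im,d,ci,C=load("B"); print("tip end",to_plane(ci,[[306.6,262.8]],.013).round(4))
q=get_state(); 
for p,y in (([.405,.2236,.0205],.107),([.525,.406,.0405],.18)):
    R=cv2.Rodrigues(np.array([[np.cos(y),np.sin(y),0],[np.sin(y),-np.cos(y),0],[0,0,-1.]]))[0].ravel(); print(R,inverse_kinematics(p,R))
E
```

```text
C brass [ 4.4 10.6] 77.47119140625 [[0.5739 0.415  0.036 ]] 0.0389
blue c [0.6104 0.4214]
  side 1 [-0.0017  0.0323] yaw 0.1782607203886651
  side -1 [-0.0026 -0.0325] yaw 0.17738954253447867
  far [0.0056 0.0184] yaw 0.1744053151215629
  screw [316.8 152. ] 22 [0.6274 0.3978] [ 0.0125 -0.0263]
  screw [263.8 161.6] 18 [0.618  0.4512] [0.0128 0.0279]
  screw [322.1 184.2] 14 [0.5953 0.3924] [-0.0201 -0.0259]
  cheek 26.5 [-0.0089 -0.0092] [-0.0055  0.0104]
  cheek 463.5 [-0.0637  0.0054] [-0.0285  0.0226]
  cheek 589.5 [-0.0638 -0.0216] [-0.0156  0.0049]
D brass [ 5.4 13.3] 80.53767395019531 [[0.5741 0.4153 0.036 ]] 0.0391
blue c [0.6106 0.4219]
  side 1 [-0.0039  0.0321] yaw 0.17609991041021944
  side -1 [-0.0077 -0.0329] yaw 0.1723254496845711
  far [0.0025 0.0183] yaw 0.17750005565027896
  screw [374.5 155.2] 22 [0.6275 0.3977] [ 0.0123 -0.0268]
  screw [314.1 166.7] 29 [0.6176 0.4506] [0.012  0.0271]
  screw [379.3 191.6] 17 [0.5956 0.3923] [-0.0201 -0.0264]
  screw [320.1 202.4] 16 [0.5858 0.4453] [-0.0202  0.0274]
  cheek 1.0 [-0.0506  0.0042] [-0.0496  0.0059]
  cheek 40.5 [-0.0098 -0.0111] [-0.0065  0.0093]
  cheek 1423.0 [-0.0641 -0.0215] [-0.016   0.0222]
tip end [[0.3783 0.22   0.013 ]]
[3.13709771 0.16799504 0.        ] [-0.19845491  0.22937728 -0.43485282  2.11132642  0.13066962  0.8258606
 -2.17590775]
[3.12887779 0.28236179 0.        ] [-0.41713285  0.55594322 -0.41143138  1.60644382  0.24854098  1.0313402
 -2.29248964]
```

```bash
cat >> h.py <<'E'
def ori(y): return cv2.Rodrigues(np.array([[np.cos(y),np.sin(y),0],[np.sin(y),-np.cos(y),0],[0,0,-1.]]))[0].ravel()
def goto(p,y,speed=.15,tol=.0004,n=3):
    """line to p, then shift the target by the remaining error"""
    p=np.array(p,float); t=p.copy(); servo_line(t,ori=ori(y),speed=speed)
    for _ in range(n):
        sleep(.1); e=p-get_state()["ee_pos"]
        if np.abs(e).max()<tol: break
        t+=e; servo_line(t,ori=ori(y),speed=.05)
    return t
E
cat > pick.py <<'E'
from h import *
y=.107; g=np.array([.4048,.2236])
command_gripper(.045)
move_ptp([*g,.10],ori(y))
t=goto([*g,.05],y); s=get_state(); print(t.round(4),s["ee_pos"].round(4),s["tcp_rot"].round(4),ori(y).round(4),s["width"],s["contact_force"].round(2))
off=t-np.array([*g,.05])
for z in (.03,.0215): servo_line(np.array([*g,z])+off,ori=ori(y),speed=.05); sleep(.1); s=get_state(); print(s["ee_pos"].round(4),s["contact_force"].round(2))
command_gripper(0.0); sleep(.3); s=get_state(); print("grip",s["width"],s["grip_force"],s["ee_pos"].round(4),s["contact_force"].round(2))
if .007<s["width"]<.013:
    t=np.array([*g,.0215])+off; t[2]=.13; servo_line(t,ori=ori(y),speed=.12); sleep(.2)
    s=get_state(); print("lift",s["width"],s["grip_force"],s["ee_pos"].round(4),s["contact_force"].round(2),s["time_s"])
    im,_=get_image("scene"); cv2.imwrite("pics/s1.png",cv2.resize(im[100:400,150:450],(600,600)))
E
python3 pick.py
```

```text
[0.4046 0.2236 0.0497] [0.4046 0.2236 0.0497] [-3.1371 -0.168   0.    ] [3.1371 0.168  0.    ] 0.044748520970584044 [ 0.11  0.15 -0.59]
[0.4047 0.2237 0.0298] [-0.09 -0.44 -0.16]
[0.4045 0.2236 0.0211] [ 0.22 -0.05 -0.24]
grip 0.009331049214334584 29.99528557062149 [0.4046 0.2236 0.0212] [-0.26 -0.87  0.64]
lift 0.00962979210678718 29.99411165714264 [0.4042 0.2234 0.1293] [ 0.31  0.04 -0.64] 14.0833
```

```bash
cat >> h.py <<'E'
YB=.176; U=np.array([np.cos(YB),np.sin(YB)]); M=np.array([.5485,.4106])
def blk(x,z,lat=0): return np.array([*(M+x*U+lat*np.array([-U[1],U[0]])),z])
E
python3 - <<'E'
from h import *
move_ptp(blk(-.0416,.13),ori(YB)); t=goto(blk(-.0416,.062),YB,speed=.12)
s=get_state(); print(s["time_s"],t.round(4),s["ee_pos"].round(4),s["width"],s["contact_force"].round(2))
im,d=get_image("scene"); ci=camera_info("scene"); np.savez("s2.npz",im=im,d=d,ci=ci)
im2,_=get_image("top"); im3,_=get_image("wrist")
cv2.imwrite("pics/s2.png",np.hstack([cv2.resize(im[130:240,240:370],(520,440),interpolation=cv2.INTER_CUBIC),cv2.resize(im3[120:330,200:440],(280,245))if 0 else cv2.resize(im3[150:350,250:380],(280,440))]))
E
```

```text
16.4917 [0.5075 0.4033 0.0618] [0.5075 0.4033 0.0618] 0.00967927138791746 [ 0.1   0.14 -0.46]
```

View pics/s2.png

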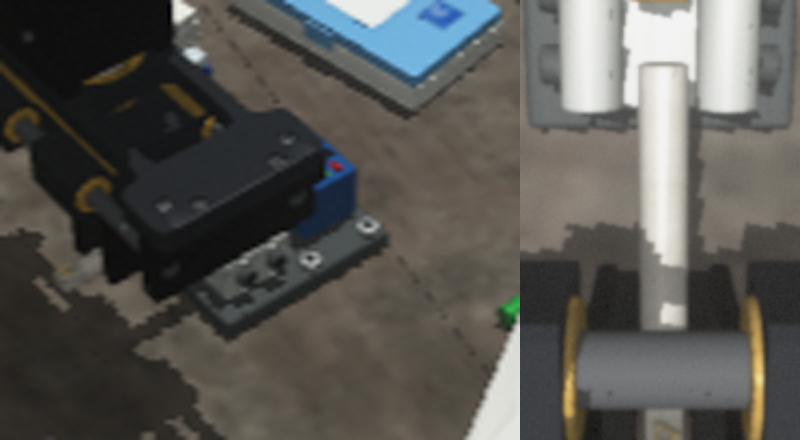

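Wrist crop: bar centre at column 663, groove gap 622–698 (centre 660), so it is aligned within about 1 mm; the scene crop shows the bar held straight. Lowering.

```bash
python3 - <<'E'
from h import *
P=to_plane(camera_info("wrist"),[[317,179.5]],.0556)[0,:2]-M; print("shank in block x,y",P@U,P@[-U[1],U[0]])
f0=get_state()["contact_force"]; z=.048
servo_line(blk(-.0416,z),ori=ori(YB),speed=.05); sleep(.1)
while z>.0400:
    s=get_state(); df=s["contact_force"]-f0; print(round(z,4),s["ee_pos"].round(4),df.round(2),s["width"].round(4))
    if np.linalg.norm(df)>3: break
    z-=.0008; servo_line(blk(-.0416,z),ori=ori(YB),speed=.02); sleep(.15)
print(get_state()["time_s"],s["ft_torque"].round(2))
im3,_=get_image("wrist"); cv2.imwrite("pics/w5.png",cv2.resize(im3[130:350,240:400],(480,600)))
E
```

```text
shank in block x,y 0.01165564373900765 -0.0008588802352207817Traceback (most recent call last):
  File "<stdin>", line 6, in <module>
AttributeError: 'float' object has no attribute 'round'
```

```bash
python3 - <<'E'
from h import *
L=.0005
s=get_state(); f0=np.array([.1,.1,-.45]); z=.048
servo_line(blk(-.0416,z,L),ori=ori(YB),speed=.05); sleep(.1)
while z>.0400:
    s=get_state(); df=s["contact_force"]-f0; print(round(z,4),s["ee_pos"].round(4),df.round(2),round(s["width"],4))
    if np.linalg.norm(df)>3: break
    z-=.0008; servo_line(blk(-.0416,z,L),ori=ori(YB),speed=.02); sleep(.15)
print(get_state()["time_s"],s["ft_torque"].round(2))
im3,_=get_image("wrist"); cv2.imwrite("pics/w5.png",cv2.resize(im3[130:350,240:400],(480,600)))
E
```

```text
0.048 [0.5075 0.4038 0.0481] [ 0.74 -0.21 -0.49] 0.0095
0.0472 [0.5075 0.4038 0.0472] [-0.26 -0.26 -0.19] 0.0093
0.0464 [0.5074 0.4038 0.0464] [-0.15 -0.34  0.27] 0.0099
0.0456 [0.5074 0.4038 0.0456] [-0.45 -0.29  0.41] 0.0095
0.0448 [0.5075 0.4038 0.0448] [ 0.75 -0.11  0.13] 0.0098
0.044 [0.5075 0.4038 0.044 ] [-0.87 -0.8  -0.22] 0.0094
0.0432 [0.5075 0.4038 0.0432] [-0.39  0.02 -0.56] 0.0097
0.0424 [0.5074 0.4038 0.0424] [ 0.52 -0.53  1.62] 0.0093
0.0416 [0.5074 0.4038 0.0416] [-0.9   0.53  0.1 ] 0.0097
0.0408 [0.5075 0.4039 0.0409] [-0.78  0.32  1.01] 0.0094
21.5167 [-0.02 -0.01 -0.05]
```

View pics/w5.png

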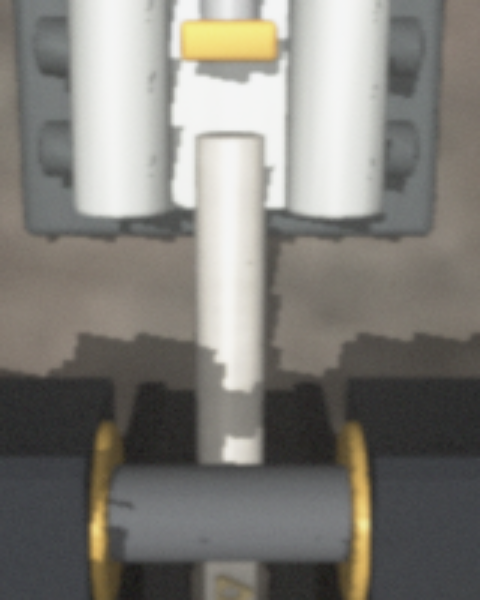

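```bash
cat > push.py <<'E'
from h import *
def mf(n=10):
    F=[];
    for _ in range(n): F.append(get_state()["contact_force"]); sleep(.02)
    return np.mean(F,0)
L=.0005; z=.0400; x=-.0416
f=mf(); print("down",f.round(2))
x+=.008; servo_line(blk(x,z,L),ori=ori(YB),speed=.04); f0=mf(); print("at",x,f0.round(2))
while x<-.0416+.0195:
    x+=.0006; servo_line(blk(x,z,L),ori=ori(YB),speed=.03); f=mf(5); p=-(f-f0)[:2]@U; s=get_state()
    print(round(x,4),round((s["ee_pos"][:2]-M)@U,4),"push",round(p,2),"fz",round(f[2],2))
    if p>8.2: break
print(s["time_s"],s["width"],s["grip_force"],s["ee_pos"].round(4)); open("x.txt","w").write(f"{x} {f0@np.r_[U,0]}")
im3,_=get_image("wrist"); cv2.imwrite("pics/w6.png",cv2.resize(im3[110:350,240:400],(400,600)))
E
python3 push.py
```

```text
down [-1.67 -0.71  5.4 ]
at -0.0336 [-0.66  0.13  5.25]
-0.033 -0.0331 push 1.95 fz 6.05
-0.0324 -0.0328 push 2.84 fz 6.59
-0.0318 -0.0323 push 3.47 fz 7.45
-0.0312 -0.0317 push 3.34 fz 6.99
-0.0306 -0.0312 push 3.71 fz 7.66
-0.03 -0.0306 push 3.78 fz 7.47
-0.0294 -0.0302 push 4.88 fz 8.29
-0.0288 -0.0299 push 5.82 fz 8.75
-0.0282 -0.0296 push 6.5 fz 9.3
-0.0276 -0.0292 push 7.21 fz 9.38
-0.027 -0.0289 push 8.44 fz 9.95
25.9167 0.009447926404042859 30.003819465637207 [0.5198 0.4069 0.0401]
```

View pics/w6.png

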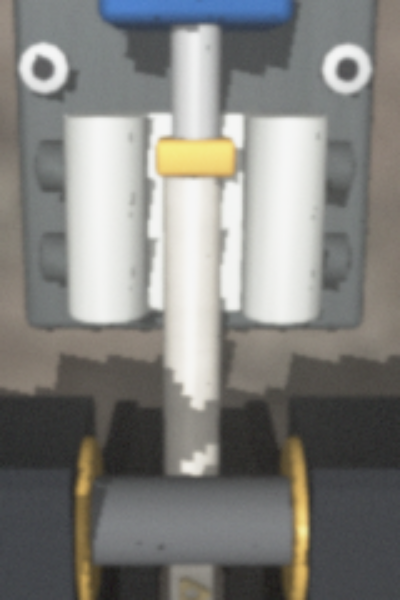

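```bash
cat > push2.py <<'E'
from h import *
def mf(n=10):
    F=[]
    for _ in range(n): F.append(get_state()["contact_force"]); sleep(.02)
    return np.mean(F,0)
L=.0005; z=.0409; x=-.027
servo_line(blk(x,z,L),ori=ori(YB),speed=.02); f=mf(); print("raised",(-f[:2]@U).round(2),f.round(2))
ex=-1; p=0
while x<-.018:
    x+=.0006; servo_line(blk(x,z,L),ori=ori(YB),speed=.03); f=mf(5); p=-f[:2]@U; s=get_state(); ex=(s["ee_pos"][:2]-M)@U
    print(round(x,4),round(ex,4),"push",round(p,2),"fz",round(f[2],2))
    if p>8.8 or ex>-.0244: break
s=get_state(); print(s["time_s"],s["width"],s["grip_force"],s["ee_pos"].round(4)); open("x.txt","w").write(f"{x} {z}")
im3,_=get_image("wrist"); cv2.imwrite("pics/w7.png",cv2.resize(im3[50:350,240:400],(320,600)))
E
python3 push2.py
```

```text
raised 5.89 [-5.93 -0.31  4.01]
-0.0264 -0.0277 push 6.54 fz 4.5
-0.0258 -0.0274 push 7.83 fz 5.57
-0.0252 -0.0271 push 8.78 fz 6.37
-0.0246 -0.0268 push 9.83 fz 7.04
27.7167 0.009682638251416985 30.001570880413055 [0.5219 0.4071 0.0405]
```

View pics/w7.png

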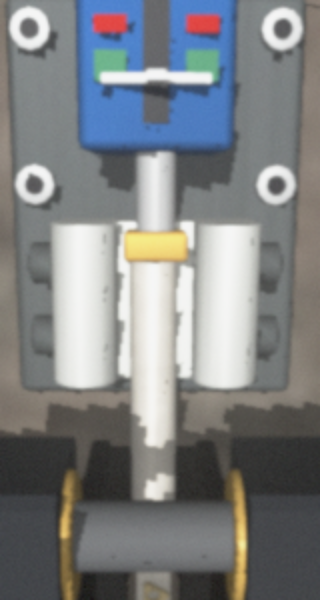

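Pointer has just entered the green zone (row 77 of the green's 50–80), so the stop is about 3.7 mm in, which agrees with the TCP advance. The rest of the wrist force is floor friction. I raise slightly and push 2 mm more.

```bash
sed -e 's/z=.0409; x=-.027/z=.0418; x=-.0246/' -e 's/x<-.018/x<-.0185/' -e 's/p>8.8 or ex>-.0244/p>12.5 or ex>-.0247/' -e 's/w7/w8/' push2.py > push3.py; python3 push3.py
```

```text
raised 6.23 [-6.34  0.1   1.79]
-0.024 -0.0259 push 6.33 fz 1.42
-0.0234 -0.0255 push 7.56 fz 2.8
-0.0228 -0.0251 push 8.38 fz 2.72
-0.0222 -0.0248 push 9.11 fz 3.6
-0.0216 -0.0244 push 10.26 fz 4.17
29.85 0.009207767605504565 30.00208407640457 [0.5243 0.4074 0.0408]
```

View pics/w8.png

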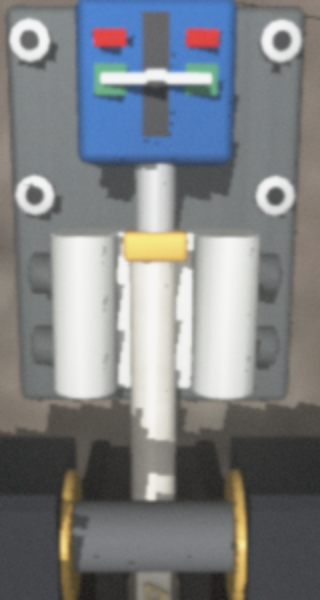

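The pointer (row 78) stands in the middle of the green zone (64–96), so the stop is about 6 mm in; the bar lies straight in the groove. I hold for three seconds and hand in.

```bash
python3 - <<'E'
from h import *
for _ in range(4):
    s=get_state(); print(s["time_s"],((s["ee_pos"][:2]-M)@U).round(4),(-s["contact_force"][:2]@U).round(2),s["grip_force"]); sleep(.8)
print(hand_in())
E
```

```text
29.9 -0.0244 10.55 30.001933872699738
30.7 -0.0244 9.77 30.001991093158722
31.5 -0.0244 10.67 30.00186324119568
32.3 -0.0244 9.26 30.002025961875916
the job is handed in; nothing more can be done
None
```

The job is handed in, with no verdict shown: the bright bar lies in the groove, still gripped (30 N, the most the interface gives), pressing the stop about 6 mm in, mid-green, with a steady 9–10.7 N at the wrist for 3 s; the black bars were not re-checked.

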